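# Load the round lidded pots into their steriliser dishes

### The job

Get the four round lidded steel pots ready for the steriliser: set each one in the round dish of its own size, the smallest pot in the smallest dish and so on up to the largest in the largest, standing upright and flat on the dish's floor. Keep the pots upright all the while, set them down without dropping them, and leave the two square pots where they are.

Things in the scene. Friction and masses are not known exactly. Their poses are not given: they have to be found in the camera images.
- pot_tiny_center (a point): the smallest of the four ROUND lidded steel pots, loose, about 60 g (varies): a plain upright cylinder 30 mm across, 36 mm tall to the top of its lid. On the middle of its flat lid stands a black knob, 18 mm across and 30 mm tall, the easiest grip. All one rigid piece. This point: on the axis, 33 mm above the underside; lid top 3 mm above it, knob's middle 18 mm, knob's top 33 mm above it. z up.
- pot_small_center (a point): the second-smallest of the four ROUND lidded steel pots, loose, about 100 g (varies): a plain upright cylinder 42 mm across, 42 mm tall to the top of its lid. On the middle of its flat lid stands a black knob, 18 mm across and 30 mm tall, the easiest grip. All one rigid piece. This point: on the axis, 36 mm above the underside; lid top 6 mm above it, knob's middle 21 mm, knob's top 36 mm above it. z up.
- pot_medium_center (a point): the second-largest of the four ROUND lidded steel pots, loose, about 160 g (varies): a plain upright cylinder 54 mm across, 48 mm tall to the top of its lid. On the middle of its flat lid stands a black knob, 18 mm across and 30 mm tall, the easiest grip. All one rigid piece. This point: on the axis, 39 mm above the underside; lid top 9 mm above it, knob's middle 24 mm, knob's top 39 mm above it. z up.
- pot_large_center (a point): the largest of the four ROUND lidded steel pots, loose, about 230 g (varies): a plain upright cylinder 66 mm across, 54 mm tall to the top of its lid. On the middle of its flat lid stands a black knob, 18 mm across and 30 mm tall, the easiest grip. All one rigid piece. This point: on the axis, 42 mm above the underside; lid top 12 mm above it, knob's middle 27 mm, knob's top 42 mm above it. z up.
- dish_tiny: the smallest of the four shallow round steel steriliser dishes, fixed to the counter, belonging to the smallest round pot: 58 mm across outside, 50 mm inside (10 mm of play all round its pot), rim 12 mm high and 4 mm thick, inner floor 3 mm above the counter, dark floor. Origin: centre of its underside, on the counter; z up.
- dish_small: the second-smallest of the four shallow round steel steriliser dishes, fixed to the counter, belonging to the second-smallest round pot: 70 mm across outside, 62 mm inside (10 mm of play all round its pot), rim 12 mm high and 4 mm thick, inner floor 3 mm above the counter, dark floor. Origin: centre of its underside, on the counter; z up.
- dish_medium: the second-largest of the four shallow round steel steriliser dishes, fixed to the counter, belonging to the second-largest round pot: 82 mm across outside, 74 mm inside (10 mm of play all round its pot), rim 12 mm high and 4 mm thick, inner floor 3 mm above the counter, dark floor. Origin: centre of its underside, on the counter; z up.
- dish_large: the largest of the four shallow round steel steriliser dishes, fixed to the counter, belonging to the largest round pot: 94 mm across outside, 86 mm inside (10 mm of play all round its pot), rim 12 mm high and 4 mm thick, inner floor 3 mm above the counter, dark floor. Origin: centre of its underside, on the counter; z up.
- square_a_center (a point): the smaller of the two SQUARE lidded steel pots, loose, to be left alone: 38 by 38 mm, 40 mm tall to its lid, the same black knob (18 mm across, 30 mm tall) on top. This point: its middle, 35 mm above its underside. Unlisted among the things: only two fixed low things under 32 mm high (cassette, bur block).
- square_b_center (a point): the larger of the two SQUARE lidded steel pots, loose, to be left alone: 52 by 52 mm, 46 mm tall to its lid, the same black knob (18 mm across, 30 mm tall) on top. This point: its middle, 38 mm above its underside. Unlisted among the things: only two fixed low things under 32 mm high (cassette, bur block).
There are look-alikes about, which are no part of the job. Leave any purple or yellow look-alike of the dish_medium alone.

How it is judged:
By the outcome, as a careful person would: the job done as asked, in the order asked, and still so for the second after the job is handed in, with the robot touching nothing.
It also fails if it takes over 112 s, if anything falls off the work surface, if the arm or the gripper's body presses on something with over 40 N, if the wrist force passes 120 N, or if a joint passes its speed limit or range.

### The arm

A 6-joint arm with a two-finger parallel gripper is mounted at the origin on the work surface. World frame = base frame: x ahead of the robot, y to its left, z up, the work surface at z = 0. Lengths are in mm, angles in degrees, forces in N, time in s.
With the tool pointing down it reaches from about 225 to 875 mm from the base axis. Payload 3.4 kg.
Tool frame: the origin (TCP) lies on the front face of the gripper's body, between the roots of the fingers; the fingertips stand 73 mm ahead of it and the grasp point (between the pads) lies 54 mm ahead of it; y points along the fingers, x is the direction in which the jaws open and shut, and the axes are right-handed (so a half turn about y gives the same grasp; the last joint's range is limited). The gripper opens to 85 mm and grips with 20 to 120 N. Pads are 22 mm wide; open, the fingers measure 114 mm over their backs; the gripper's body (76 mm by 85 mm) begins 54 mm behind the grasp point. The pads swing forward as they close: fully open they stand 13 mm farther back than shut.
Start: joints at [-79.068, 15.808, 86.224, -0, 77.962, -6.933], TCP at [176.392, -547.303, 303.928] pointing down, gripper open.
Joint ranges: [-165.64, 165.64], [-43.16, 119.46], [12.63, 154.43], [-67.54, 247.53], [6.08, 155.33], [-154.97, 154.97]. Speed limits (degrees/s): [147.25, 147.25, 180, 180, 180, 180].

### API

Orientations are given as [roll, pitch, yaw] about the fixed x, y, z axes, in that order (R = Rz(yaw) Ry(pitch) Rx(roll)).
In Python, from rig import state, camera, camera_info, finish_job gives the robot as it stands.
- The arm moves only by the tool jog_arm, never from a script. Its arguments are lists of equal length, an entry for each row: "translation": the shift along the tool's x, y, z in units of 50 mm (1.0 is 50 mm), a list of three; "roll": the turn about the tool's y in rad; "fingers": the finger opening in mm, from 0 to 85.4. A call has 1 to 5 rows; each row is the pose to reach, as a shift and turn from the pose measured when the call began, along the tool's axes at that moment; what a row does not reach only later rows make up. A row lasts 1/8 s, in which the tool goes at most 62.5 mm and 10.7 degrees, less where a joint would pass 70% of its speed; a pose out of reach is approached as far as the arm can. A call with a gripper value outside its range is refused whole. The fingers move at their own pace and stop on an object; the grip force is fixed at half the most. Time passes only in rows, so rows that repeat a pose let the fingers close. It gives the time, the measured TCP pose, the force and the opening at its end, in the units of the state.
- state(): the state, without advancing time (a new reading comes with each control period).
- camera(name): name is "side" or "top" or "wrist"; returns (picture, depth): 480x640x3 uint8, red, green, blue; 480x640 float32, mm along the optical axis (not along the pixel's ray), 0 where there is no reading.
- camera_info(name): a dict with "mtx" (3x3 intrinsics, pixels), "distortion" ([k1, k2, p1, p2, k3] as OpenCV has them; the pictures are not rectified), "R" (3x3) and "t" (3): a world point X has camera coordinates R X + t; the wrist camera has in their place "hand_eye" (4x4, takes a point from camera to tool coordinates, whose origin is the TCP and whose axes are the tool frame's). Camera axes: x right, y down, z forward; pixel columns grow to the right and rows downward; lengths in mm; the calibration is good to about 2 mm. A picture is of the moment at which its call begins: read the wrist's pose just before it. camera_info takes no time and is no camera call.
- finish_job(): hands the job in, once; it reports no verdict.
The state is a dict: "time_s": time; "joints": joint angles; "qd": joint speeds; "tau": joint torques, N m; "eef_pos": TCP position; "tool_rot": TCP orientation; "wrist_force": force on the tool from outside, world axes, zero at the start; "ft_torque": the same for the moment, N m; "grip_width": finger opening in mm.
Only numpy, scipy, OpenCV 4.12 (cv2) and the standard library are available. Lean on these libraries where they do the work, as an engineer would, in place of code of your own. Each camera call takes 0.05 s, during which the arm holds its last target.

## Working session

There is one attempt and no reset: what is moved stays moved. The work goes in short steps, Python scripts to look and compute and a tool call to move; the robot and the scene stay as the last step left them, time stands still between calls to the robot, and variables do not carry over. Pictures are saved under pics/ and viewed, and the job is handed in when it is done.

Besides the shell and the picture viewer there is one more tool, called after "Emit:" by a JSON object that holds its "name" and its "arguments". jog_arm: Moves the arm, as the interface text tells. Its arguments: {"type":"object","properties":{"translation":{"type":"array"},"roll":{"type":"array"},"fingers":{"type":"array"}},"required":["translation","roll","fingers"]}

```bash
ls; mkdir -p pics
python3 - <<'E'
from rig import *
import cv2,pickle
s=state();print(s)
for n in("top","side"):
    p,d=camera(n);i=camera_info(n);pickle.dump((p,d,i),open(n+".pkl","wb"));cv2.imwrite(f"pics/{n}0.png",p[:,:,::-1]);print(n,i)
print(camera_info("wrist"))
E
```

```text
pics
{'time_s': 0.0, 'joints': array([-7.90670592e+01,  1.58458302e+01,  8.62937095e+01,  1.71783735e-03,
        7.79613068e+01, -6.93202663e+00]), 'qd': array([-0.10582174,  0.04426614,  0.00324215, -0.05122868, -0.08753085,
       -0.09918918]), 'tau': array([-1.48771753e-03, -4.16775656e+01, -2.45804965e+01, -3.56933442e-04,
        1.09767247e-02, -1.25025664e-05]), 'eef_pos': array([ 176.33224769, -546.89048057,  303.06792841]), 'tool_rot': array([-89.9861615 ,   0.09990662, -72.13538031]), 'wrist_force': array([-0.55714515, -0.13512845,  0.44815384]), 'ft_torque': array([-0.00622489,  0.02591744, -0.00180542]), 'grip_width': 85.66550712009044}
top {'mtx': array([[527.30780909,   0.        , 318.7273359 ],
       [  0.        , 527.30780909, 235.60935987],
       [  0.        ,   0.        ,   1.        ]]), 'distortion': array([-0.14507199,  0.        ,  0.        ,  0.        ,  0.        ]), 'R': array([[ 0.07918854, -0.99685105,  0.00414267],
       [-0.97105534, -0.07807746, -0.22573311],
       [ 0.22534574,  0.01385271, -0.97418037]]), 't': array([  -3.04780609,  582.330
[... 391 characters left out ...]
.38686526, -0.55392477, -0.7372263 ]]), 't': array([476.82343333, 257.94511614, 971.19875368])}
{'mtx': array([[371.6759461 ,   0.        , 324.17103234],
       [  0.        , 371.6759461 , 235.09694352],
       [  0.        ,   0.        ,   1.        ]]), 'distortion': array([-0.04903368,  0.        ,  0.        ,  0.        ,  0.        ]), 'hand_eye': array([[ 9.99999591e-01, -1.83534328e-04,  8.86082876e-04,
        -1.72403690e-01],
       [-8.99577082e-04, -3.07598927e-01,  9.51515681e-01,
        -7.00693013e+01],
       [ 9.79223508e-05, -9.51516088e-01, -3.07598966e-01,
         7.77160645e+01],
       [ 0.00000000e+00,  0.00000000e+00,  0.00000000e+00,
         1.00000000e+00]])}
```

View pics/top0.png

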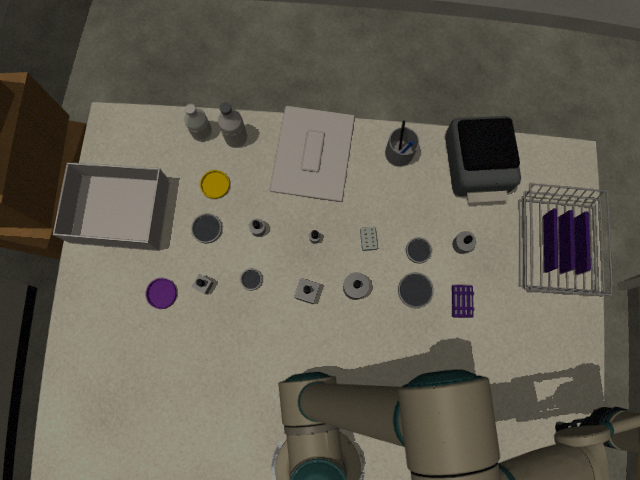

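View pics/side0.png

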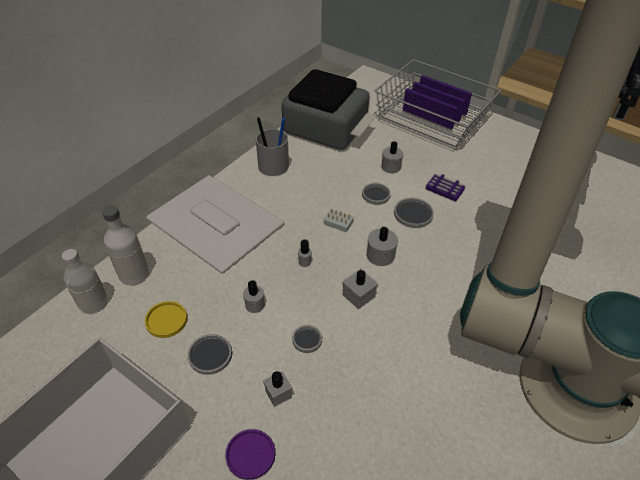

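```bash
cat > h.py <<'E'
import numpy as np,cv2,pickle
def ray(px,i,z):
    px=np.atleast_2d(np.float64(px)).reshape(-1,1,2)
    u=cv2.undistortPoints(px,i["mtx"],i["distortion"]).reshape(-1,2)
    d=np.c_[u,np.ones(len(u))]@i["R"]; c=-i["R"].T@i["t"]
    return c+d*((z-c[2])/d[:,2])[:,None]
def proj(X,i):
    r,_=cv2.Rodrigues(i["R"]);return cv2.projectPoints(np.float64(X).reshape(-1,1,3),r,np.float64(i["t"]),i["mtx"],i["distortion"])[0].reshape(-1,2)
E
python3 - <<'E'
from h import *
T=pickle.load(open("top.pkl","rb"));S=pickle.load(open("side.pkl","rb"))
p,d,i=T
def comp(m,c0,r=35):
    n,l,st,ce=cv2.connectedComponentsWithStats(m.astype(np.uint8));
    return [(k,st[k],ce[k]) for k in range(1,n)]
g=p.max(2)
# outer dark floor of dishes and knobs
mx=p.astype(int).max(2)
for nm,c in dict(d207=(207,228),d251=(251,279),d418=(418,250),d415=(415,290)).items():
    m=np.zeros(g.shape,bool);m[c[1]-25:c[1]+25,c[0]-25:c[0]+25]=1
    m&=(mx<85)
    n,l,st,ce=cv2.connectedComponentsWithStats(m.astype(np.uint8)); k=l[c[1],c[0]]
    cs,_=cv2.findContours((l==k).astype(np.uint8),0,2)
    X=ray(cs[0].reshape(-1,2),i,5); (cx,cy),r=cv2.minEnclosingCircle(np.float32(X[:,:2]))
    print(nm,mx[c[1],c[0]],ce[k],st[k],ray(ce[k],i,3),2*r)
c=np.concatenate([cv2.resize(p[215:305,130:310],None,fx=4,fy=4),cv2.resize(p[215:305,300:480],None,fx=4,fy=4)],0)
cv2.imwrite("pics/crop1.png",c[:,:,::-1])
p,d,i=S
cv2.imwrite("pics/crop2.png",cv2.resize(p[130:410,180:460],None,fx=2.1,fy=2.1)[:,:,::-1])
E
```

```text
d207 46 [206.46801872 228.05304212] [192 214  31  29 641] [[592.01744409 347.97287734   3.        ]] 82.75310516357422
d251 52 [251.4245283  279.05031447] [241 270  22  20 318] [[464.23774666 211.53393068   3.        ]] 57.7776985168457
d418 46 [418.6803653  249.92694064] [408 238  23  25 438] [[ 577.67398632 -225.32501991    3.        ]] 67.97085571289062
d415 45 [415.41087963 289.85069444] [399 274  34  34 864] [[ 469.77878248 -220.926333      3.        ]] 91.84847259521484
```

View pics/crop1.png

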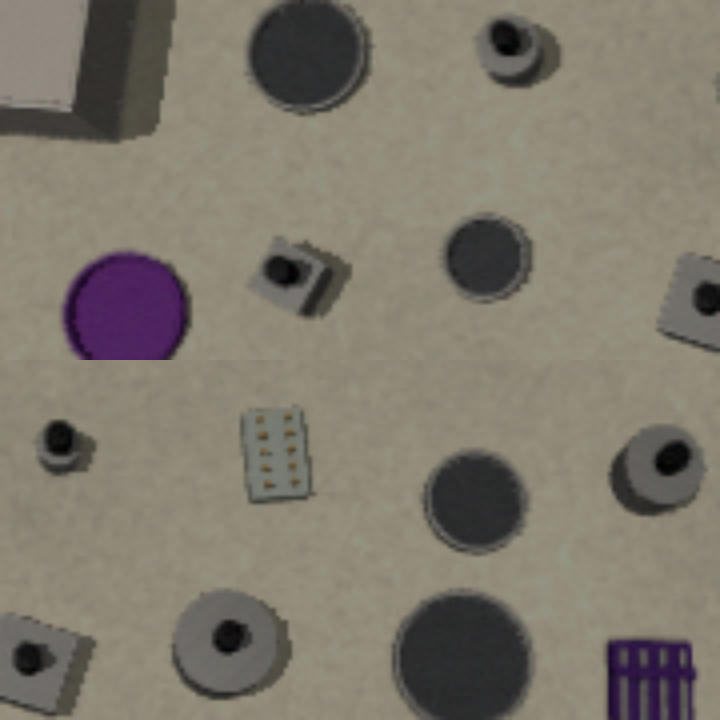

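View pics/crop2.png

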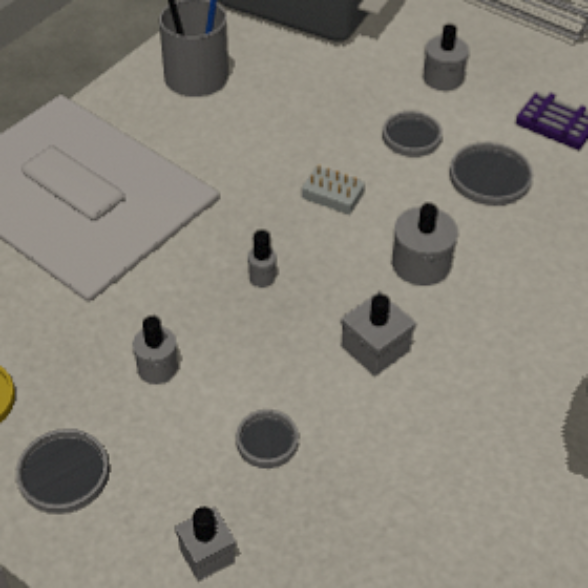

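In the top image, the round pots are at (258,228) small, (316,237) tiny, (465,241) medium and (357,285) large. The square pots are at (204,284) and (308,290). The dishes are at (207,228) medium, (251,279) tiny, (418,250) small and (415,290) large. The purple (162,293) and yellow (215,184) ones are the look-alikes. The enlarged crop confirms all of this.

Run:
```python
from h import *
T=pickle.load(open("top.pkl","rb"));S=pickle.load(open("side.pkl","rb"))
def blob(p,c,th,w,near=True):
    mx=p.astype(int).max(2);m=np.zeros(mx.shape,np.uint8);x,y=map(int,c)
    m[y-w:y+w,x-w:x+w]=(mx<th)[y-w:y+w,x-w:x+w]
    n,l,st,ce=cv2.connectedComponentsWithStats(m)
    if n<2:return None
    k=1+np.argmax(st[1:,4]);return ce[k],st[k],l==k
H=dict(tiny=36,small=42,medium=48,large=54,sqa=40,sqb=46)
tc=dict(tiny=(315,235),small=(256,225),medium=(468,239),large=(357,284),sqa=(201,282),sqb=(307,289))
sc=dict(tiny=(304,245),small=(252,288),medium=(393,148),large=(384,234),sqa=(277,378),sqb=(361,278))
for k in H:
    z=H[k]+15
    a=blob(T[0],tc[k],32,10);b=blob(S[0],sc[k],32,11)
    A=ray(a[0],T[2],z)[0];B=ray(b[0],S[2],z)[0]
    print(k,a[0].round(1),a[1][4],b[0].round(1),b[1][4],A.round(1),B.round(1))
# dishes: threshold midway; side view floor
for k,c,sc_ in (("tiny",(251,279),(307,338)),("small",(418,250),(376,192)),("medium",(207,228),(210,353)),("large",(415,290),(413,212))):
    a=blob(T[0],c,85,25);b=blob(S[0],sc_,85,26)
    print(k,ray(a[0],T[2],4)[0].round(1),ray(b[0],S[2],4)[0].round(1),a[1],b[1])
```

```text
tiny [314.5 234.4] 42 [304.2 246.6] 91 [586.8  54.8  51. ] [585.6  58.6  51. ]
small [256.1 224.3] 44 [252.3 287.9] 105 [599.8 207.4  57. ] [598.3 210.9  57. ]
medium [467.6 239.3] 47 [393.2 147.5] 65 [ 602.7 -341.4   63. ] [ 601.6 -337.    63. ]
large [356.9 283.7] 44 [383.2 233.6] 92 [464.9 -61.6  69. ] [463.4 -57.6  69. ]
sqa [200.5 282.4] 41 [276.7 379.3] 139 [437.6 333.4  55. ] [436.3 336.3  55. ]
sqb [306.9 289.3] 35 [360.3 277.4] 103 [442.   62.2  61. ] [440.7  65.9  61. ]
tiny [464.1 211.4   4. ] [465.4 211.7   4. ] [241 270  22  20 318] [294 327  26  22 440]
small [ 577.5 -225.1    4. ] [ 579.1 -227.6    4. ] [408 238  23  25 438] [364 184  25  16 324]
medium [591.8 347.7   4. ] [593.6 348.5   4. ] [192 214  31  29 641] [ 189  336   40   34 1065]
large [ 469.6 -220.7    4. ] [ 469.1 -218.3    4. ] [399 274  34  34 864] [394 199  38  29 785]
```

```bash
cat >> h.py <<'E'
def go(*tgts):
    from rig import state
    from scipy.spatial.transform import Rotation as Ro
    s=state();R=Ro.from_euler("xyz",s["tool_rot"],degrees=True).as_matrix()
    print("t",s["time_s"],"pos",s["eef_pos"].round(1),"rot",s["tool_rot"].round(2),"w",round(s["grip_width"],1),"F",s["wrist_force"].round(1),"j",s["joints"].round(0))
    for t in tgts:
        d=np.array(t)-s["eef_pos"];print(t,"units",(R.T@d/50).round(2),"mm",round(np.linalg.norm(d)))
E
python3 -c "
from h import *
go((586,57,230),(586,57,113))"
```

```text
t 0.1 pos [ 176.3 -546.9  303.1] rot [-89.99   0.09 -72.14] w 85.4 F [-0.2  0.6  0.7] j [-79.  16.  86.   0.  78.  -7.]
(586, 57, 230) units [-8.98  1.48 11.5 ] mm 733
(586, 57, 113) units [-8.98  3.82 11.5 ] mm 754
```

Emit:
{"name": "jog_arm", "arguments": {"translation": [[-0.6,0.1,0.77],[-1.2,0.2,1.54],[-1.8,0.3,2.3],[-2.4,0.4,3.07],[-3.0,0.5,3.84]], "roll": [0,0,0,0,0], "fingers": [85,85,85,85,85]}}

```text
time_s: 0.72
eef_pos: [313.6, -343.7, 278.0]
tool_rot: [-90.0, 0.1, -72.2]
wrist_force: [0.4, -0.4, 0.7]
grip_width: 84.7
```

```bash
python3 -c "
from h import *
go((586,57,230),(586,57,113))"
```

```text
t 0.725 pos [ 313.6 -343.7  278. ] rot [-89.98   0.12 -72.16] w 84.7 F [ 0.4 -0.4  0.7] j [-56.   7. 101.   0.  72.  16.]
(586, 57, 230) units [-5.96  0.97  7.64] mm 487
(586, 57, 113) units [-5.95  3.31  7.64] mm 512
```

Emit:
{"name": "jog_arm", "arguments": {"translation": [[-0.6,0.1,0.77],[-1.2,0.2,1.54],[-1.8,0.3,2.3],[-2.4,0.4,3.07],[-3.0,0.5,3.84]], "roll": [0,0,0,0,0], "fingers": [85,85,85,85,85]}}

```text
time_s: 1.35
eef_pos: [450.9, -140.5, 253.0]
tool_rot: [-90.0, 0.1, -72.2]
wrist_force: [0.9, -0.9, 0.7]
grip_width: 84.9
```

Emit:
{"name": "jog_arm", "arguments": {"translation": [[-0.75,0.12,0.95],[-1.5,0.24,1.9],[-2.2,0.36,2.85],[-2.96,0.47,3.8],[-2.96,0.47,3.8]], "roll": [0,0,0,0,0], "fingers": [85,85,85,85,85]}}

```text
time_s: 1.98
eef_pos: [587.9, 62.1, 228.5]
tool_rot: [-90.0, 0.2, -71.9]
wrist_force: [-0.2, -0.6, -0.3]
grip_width: 85.2
```

```bash
cat >> h.py <<'E'
def wcam(name):
    from rig import state,camera,camera_info
    from scipy.spatial.transform import Rotation as Ro
    s=state();p,d=camera("wrist");i=camera_info("wrist")
    T=np.eye(4);T[:3,:3]=Ro.from_euler("xyz",s["tool_rot"],degrees=True).as_matrix();T[:3,3]=s["eef_pos"]
    E=np.linalg.inv(T@i["hand_eye"]);i["R"]=E[:3,:3];i["t"]=E[:3,3]
    cv2.imwrite(f"pics/{name}.png",p[:,:,::-1]);pickle.dump((p,d,i),open(name+".pkl","wb"));return p,d,i
E
python3 -c "
from h import *
go((586,57,230),(586,57,113))
p,d,i=wcam('w1')
print(proj([(586,57,66),(586,57,36)],i))"
```

```text
t 1.975 pos [587.9  62.1 228.5] rot [-90.01   0.2  -71.88] w 85.2 F [-0.2 -0.6 -0.3] j [-1. 20. 91.  0. 69. 71.]
(586, 57, 230) units [ 0.09 -0.03 -0.07] mm 6
(586, 57, 113) units [ 0.09  2.31 -0.07] mm 116
[[331.41819434 243.63233109]
 [330.77198645 230.25991216]]
```

View pics/w1.png

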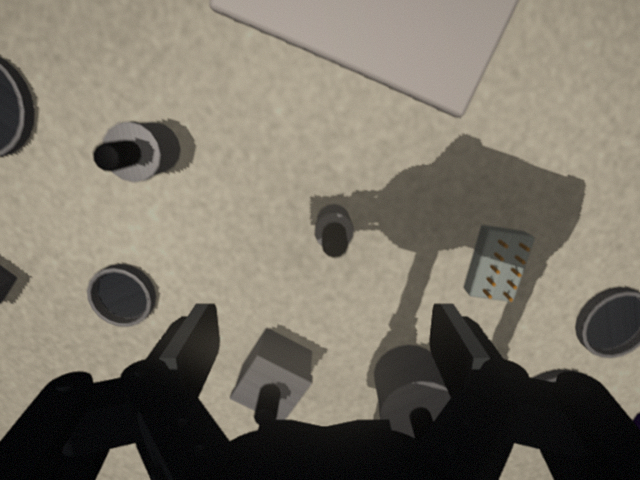

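The wrist view shows the tiny pot's knob at about (335,242). That agrees with the top camera's estimate (586.8, 54.8), so I'll use the top-camera values.

Emit:
{"name": "jog_arm", "arguments": {"translation": [[0.13,0.5,-0.07],[0.13,1.2,-0.07],[0.13,1.8,-0.07],[0.13,2.31,-0.07],[0.13,2.31,-0.07]], "roll": [0,0,0,0,0], "fingers": [85,85,85,85,85]}}

```text
time_s: 2.65
eef_pos: [582.7, 51.7, 111.5]
tool_rot: [-90.4, 0.2, -72.1]
wrist_force: [0.4, 0.3, -0.1]
grip_width: 84.7
```

```bash
python3 -c "
from h import *
go((586.8,54.8,113))
p,d,i=wcam('w2')
print(proj([(586.8,54.8,66),(586.8,54.8,36)],i))"
```

```text
t 2.65 pos [582.7  51.7 111.5] rot [-90.43   0.23 -72.05] w 84.7 F [ 0.4  0.3 -0.1] j [ -2.  26. 100.   0.  54.  70.]
(586.8, 54.8, 113) units [-0.03 -0.03  0.1 ] mm 5
[[320.21418845 328.79073066]
 [321.12300065 290.52979034]]
```

View pics/w2.png

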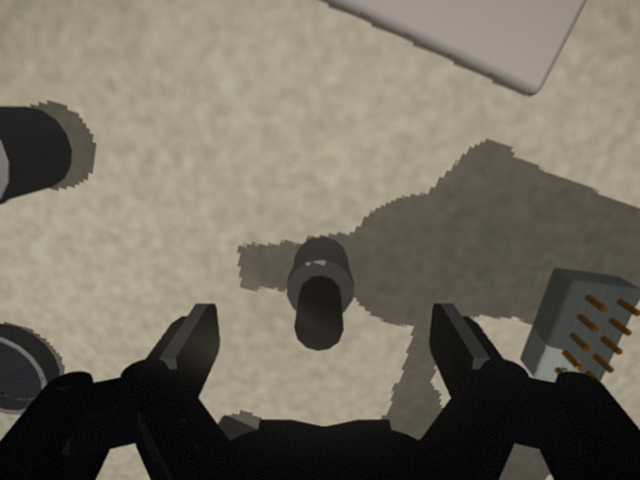

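The knob top is at (318,328), against a prediction of (320,329). I'll correct by 5 mm in tool z and close.

Emit:
{"name": "jog_arm", "arguments": {"translation": [[-0.03,-0.03,0.1],[-0.03,-0.03,0.1],[-0.03,-0.03,0.1],[-0.03,-0.03,0.1],[-0.03,-0.03,0.1]], "roll": [0,0,0,0,0], "fingers": [85,60,45,30,20]}}

```text
time_s: 3.32
eef_pos: [588.2, 54.9, 114.5]
tool_rot: [-90.2, 0.2, -72.0]
wrist_force: [-0.4, 0.0, 0.4]
grip_width: 20.2
```

```bash
python3 -c "
from h import *
go((586.8,54.8,113))"
```

```text
t 3.325 pos [588.2  54.9 114.5] rot [-90.24   0.17 -72.04] w 20.2 F [-0.4  0.   0.4] j [-1. 26. 99.  0. 55. 71.]
(586.8, 54.8, 113) units [-0.01  0.03 -0.03] mm 2
```

Emit:
{"name": "jog_arm", "arguments": {"translation": [[0,0,0],[0,0,0],[0,0,0],[0,-0.05,0],[0,-0.1,0]], "roll": [0,0,0,0,0], "fingers": [10,10,10,10,10]}}

```text
time_s: 3.95
eef_pos: [588.1, 54.9, 119.3]
tool_rot: [-90.3, 0.2, -72.0]
wrist_force: [-0.1, -0.4, -1.0]
grip_width: 16.4
```

```bash
python3 -c "
from h import *
go((464,211.4,190))
p,d,i=wcam('w3')"
```

```text
t 3.95 pos [588.1  54.9 119.3] rot [-90.27   0.17 -72.03] w 16.4 F [-0.1 -0.4 -1. ] j [-1. 26. 99.  0. 55. 71.]
(464, 211.4, 190) units [-3.75 -1.4  -1.4 ] mm 212
```

View pics/w3.png

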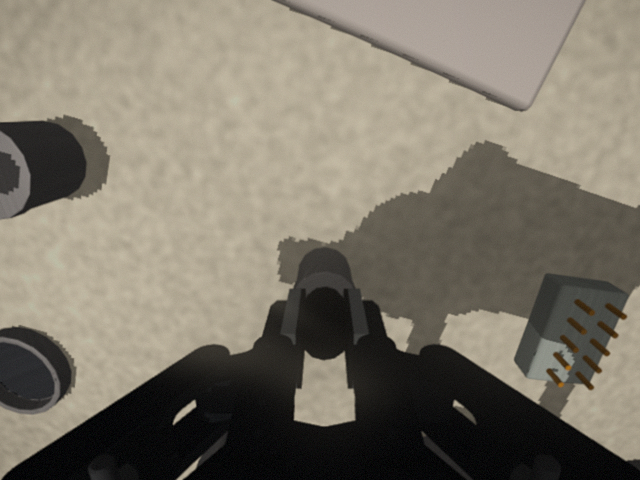

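Emit:
{"name": "jog_arm", "arguments": {"translation": [[0,-0.5,0],[0,-1.0,0],[-0.5,-1.4,-0.2],[-1.2,-1.4,-0.45],[-1.9,-1.4,-0.7]], "roll": [0,0,0,0,0], "fingers": [10,10,10,10,10]}}

```text
time_s: 4.62
eef_pos: [525.5, 134.9, 190.5]
tool_rot: [-90.2, 0.2, -72.1]
wrist_force: [-0.5, 0.3, -0.5]
grip_width: 16.3
```

```bash
python3 -c "
from h import *
go((464,211.4,190))"
```

```text
t 4.625 pos [525.5 134.9 190.5] rot [-90.19   0.15 -72.08] w 16.3 F [-0.5  0.3 -0.5] j [  7.  18. 100.   0.  62.  79.]
(464, 211.4, 190) units [-1.83  0.02 -0.7 ] mm 98
```

Emit:
{"name": "jog_arm", "arguments": {"translation": [[-0.65,0,-0.25],[-1.2,0,-0.5],[-1.6,0,-0.6],[-1.83,0,-0.7],[-1.83,0,-0.7]], "roll": [0,0,0,0,0], "fingers": [10,10,10,10,10]}}

```text
time_s: 5.25
eef_pos: [463.7, 211.4, 190.9]
tool_rot: [-90.2, 0.1, -72.0]
wrist_force: [-0.3, 0.7, -0.5]
grip_width: 15.8
```

```bash
python3 -c "
from h import *
go((464,211.4,125),(464,211.4,118))
p,d,i=wcam('w4')
print(proj([(464,211.4,3)],i))"
```

```text
t 5.25 pos [463.7 211.4 190.9] rot [-90.2    0.14 -72.01] w 15.8 F [-0.3  0.7 -0.5] j [ 17.  16. 104.   0.  61.  89.]
(464, 211.4, 125) units [0.01 1.32 0.01] mm 66
(464, 211.4, 118) units [0.01 1.46 0.01] mm 73
[[324.89258314 226.41625894]]
```

View pics/w4.png

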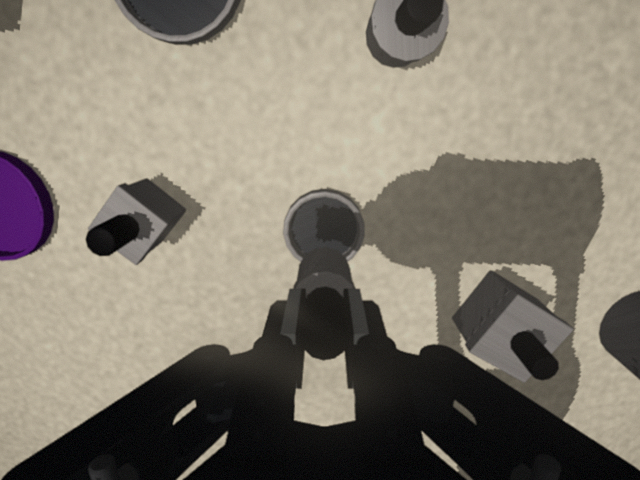

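The dish is centred at (324,227), right on the prediction, so I'll lower.

Emit:
{"name": "jog_arm", "arguments": {"translation": [[0,0.4,0],[0,0.8,0],[0,1.1,0],[0,1.25,0],[0,1.36,0]], "roll": [0,0,0,0,0], "fingers": [10,10,10,10,10]}}

```text
time_s: 5.92
eef_pos: [464.4, 211.0, 122.6]
tool_rot: [-90.2, 0.1, -72.1]
wrist_force: [-1.5, -0.8, -0.4]
grip_width: 16.0
```

```bash
python3 -c "
from h import *
go((464,211.4,118))"
```

```text
t 5.925 pos [464.4 211.  122.6] rot [-90.15   0.12 -72.06] w 16.0 F [-1.5 -0.8 -0.4] j [ 17.  20. 109.   0.  51.  89.]
(464, 211.4, 118) units [-0.01  0.09 -0.  ] mm 5
```

Emit:
{"name": "jog_arm", "arguments": {"translation": [[0,0.04,0],[0,0.07,0],[0,0.1,0],[0,0.1,0]], "roll": [0,0,0,0], "fingers": [10,10,10,10]}}

```text
time_s: 6.42
eef_pos: [464.4, 211.1, 117.8]
tool_rot: [-90.1, 0.1, -72.1]
wrist_force: [0.3, -0.0, -0.2]
grip_width: 15.8
```

```bash
python3 -c "
from h import *
go((464,211.4,118))"
```

```text
t 6.425 pos [464.4 211.1 117.8] rot [-90.14   0.12 -72.06] w 15.8 F [ 0.3 -0.  -0.2] j [ 17.  21. 109.   0.  50.  89.]
(464, 211.4, 118) units [-0.01 -0.   -0.01] mm 1
```

Emit:
{"name": "jog_arm", "arguments": {"translation": [[0,0.02,0],[0,0.02,0]], "roll": [0,0], "fingers": [10,10]}}

```text
time_s: 6.68
eef_pos: [464.6, 211.2, 117.5]
tool_rot: [-90.1, 0.1, -72.1]
wrist_force: [-0.5, -0.6, 4.3]
grip_width: 15.9
```

Emit:
{"name": "jog_arm", "arguments": {"translation": [[0,0.02,0],[0,0.02,0]], "roll": [0,0], "fingers": [10,10]}}

```text
time_s: 6.92
eef_pos: [464.6, 211.2, 117.5]
tool_rot: [-90.1, 0.1, -72.0]
wrist_force: [-1.5, 0.7, 7.3]
grip_width: 15.7
```

Contact at about 117.5 with an upward force of 4–7 N, so the pot is seated. I'll release.

Emit:
{"name": "jog_arm", "arguments": {"translation": [[0,0,0],[0,0,0],[0,0,0],[0,0,0],[0,0,0]], "roll": [0,0,0,0,0], "fingers": [20,24,35,50,60]}}

```text
time_s: 7.55
eef_pos: [464.6, 211.2, 117.4]
tool_rot: [-90.1, 0.1, -72.0]
wrist_force: [-0.1, 0.5, 0.4]
grip_width: 59.9
```

Emit:
{"name": "jog_arm", "arguments": {"translation": [[0,-0.6,0],[0,-1.2,0],[0,-1.8,0],[0,-2.0,0]], "roll": [0,0,0,0], "fingers": [60,60,60,60]}}

```text
time_s: 8.05
eef_pos: [465.6, 211.3, 219.1]
tool_rot: [-89.9, 0.1, -72.0]
wrist_force: [0.1, -0.0, -0.4]
grip_width: 60.2
```

```bash
python3 -c "
from h import *
go((599.8,207.4,220),(599.8,207.4,119.5))
p,d,i=wcam('w5')
print(proj([(464,211.4,3),(464,211.4,69),(599.8,207.4,72)],i))"
```

```text
t 8.05 pos [465.6 211.3 219.1] rot [-89.86   0.11 -72.04] w 60.2 F [ 0.1 -0.  -0.4] j [ 17.  14. 102.   0.  64.  89.]
(599.8, 207.4, 220) units [ 0.9  -0.01  2.53] mm 134
(599.8, 207.4, 119.5) units [0.91 2.   2.53] mm 167
[[323.8734257  219.81268281]
 [323.68354982 247.72022773]
 [410.27766939  20.72046635]]
```

View pics/w5.png

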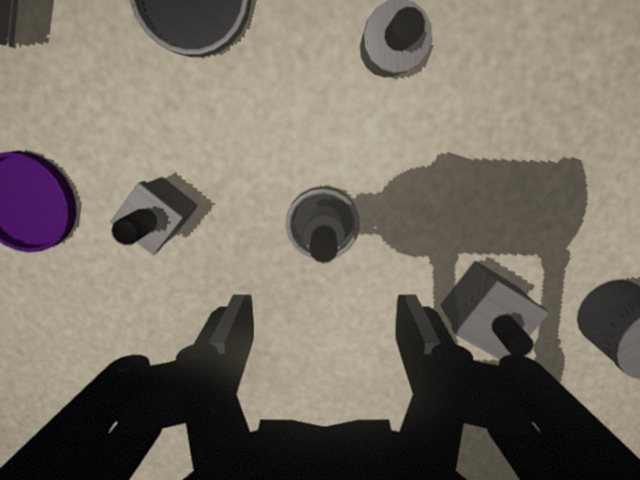

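The tiny pot stands centred in its dish: dish at (323,221), knob (323,243). Next is the small pot; its knob is at (408,20), as predicted.

Emit:
{"name": "jog_arm", "arguments": {"translation": [[0.3,0,0.85],[0.6,0,1.7],[0.9,0,2.4],[0.91,0,2.53],[0.91,0,2.53]], "roll": [0,0,0,0,0], "fingers": [60,60,60,60,60]}}

```text
time_s: 8.72
eef_pos: [599.2, 207.0, 217.9]
tool_rot: [-90.1, 0.1, -72.1]
wrist_force: [-1.1, -0.1, -0.8]
grip_width: 60.2
```

```bash
python3 -c "
from h import *
go((599.8,207.4,120))
p,d,i=wcam('w6')
print(proj([(599.8,207.4,72),(599.8,207.4,42)],i))"
```

```text
t 8.725 pos [599.2 207.  217.9] rot [-90.05   0.14 -72.05] w 60.2 F [-1.1 -0.1 -0.8] j [13. 24. 86.  0. 70. 85.]
(599.8, 207.4, 120) units [0.   1.96 0.02] mm 98
[[324.35736157 245.93451412]
 [324.40471101 231.38767702]]
```

View pics/w6.png

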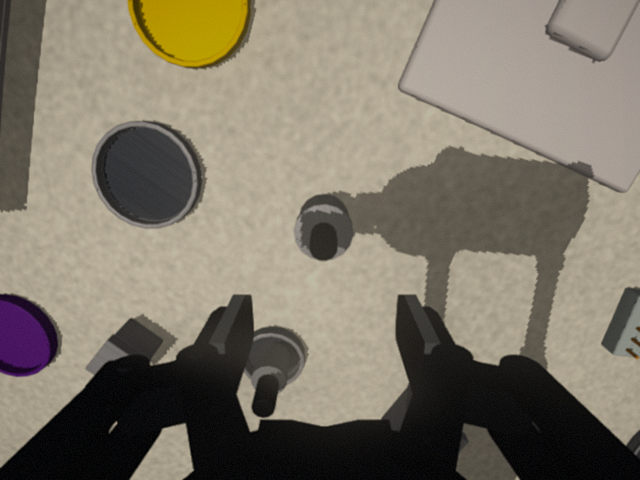

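Aligned, with the knob top at (323,246). Descending, then closing.

Emit:
{"name": "jog_arm", "arguments": {"translation": [[0,0.6,0.02],[0,1.2,0.02],[0,1.7,0.03],[0,1.96,0.05],[0,1.96,0.05]], "roll": [0,0,0,0,0], "fingers": [60,60,60,60,60]}}

```text
time_s: 9.4
eef_pos: [599.8, 208.1, 119.7]
tool_rot: [-90.2, 0.2, -72.0]
wrist_force: [-0.5, 0.5, 0.5]
grip_width: 60.1
```

```bash
python3 -c "
from h import *
go((599.8,207.4,120))"
```

```text
t 9.4 pos [599.8 208.1 119.7] rot [-90.16   0.15 -72.01] w 60.1 F [-0.5  0.5  0.5] j [13. 29. 93.  0. 58. 85.]
(599.8, 207.4, 120) units [ 0.01 -0.01 -0.  ] mm 1
```

Emit:
{"name": "jog_arm", "arguments": {"translation": [[0,0,0],[0,0,0],[0,0,0],[0,0,0],[0,0,0]], "roll": [0,0,0,0,0], "fingers": [45,30,20,10,10]}}

```text
time_s: 10.02
eef_pos: [600.3, 208.2, 120.7]
tool_rot: [-90.1, 0.2, -72.0]
wrist_force: [-0.1, -0.1, 5.7]
grip_width: 15.7
```

Emit:
{"name": "jog_arm", "arguments": {"translation": [[0,0,0],[0,0,0],[0,-0.1,0],[0,-0.6,0],[0,-1.2,0]], "roll": [0,0,0,0,0], "fingers": [10,10,10,10,10]}}

```text
time_s: 10.65
eef_pos: [599.6, 207.9, 180.1]
tool_rot: [-90.2, 0.2, -72.0]
wrist_force: [0.2, -0.1, -0.9]
grip_width: 16.0
```

```bash
python3 -c "
from h import *
go((577.8,-225.5,235))
p,d,i=wcam('w7')"
```

```text
t 10.65 pos [599.6 207.9 180.1] rot [-90.24   0.16 -72.01] w 16.0 F [ 0.2 -0.1 -0.9] j [13. 26. 89.  0. 65. 85.]
(577.8, -225.5, 235) units [ 8.11 -1.11 -3.1 ] mm 437
```

View pics/w7.png

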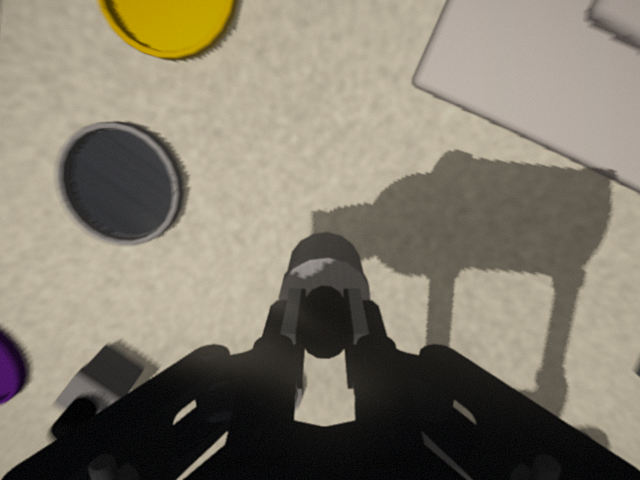

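Emit:
{"name": "jog_arm", "arguments": {"translation": [[0.6,-0.6,-0.2],[1.4,-1.1,-0.5],[2.3,-1.1,-0.85],[3.2,-1.1,-1.2],[4.2,-1.1,-1.6]], "roll": [0,0,0,0,0], "fingers": [10,10,10,10,10]}}

```text
time_s: 11.32
eef_pos: [590.0, -17.4, 238.8]
tool_rot: [-89.8, 0.1, -72.0]
wrist_force: [-0.1, -0.3, -0.6]
grip_width: 15.9
```

```bash
python3 -c "
from h import *
go((577.8,-225.5,235))"
```

```text
t 11.325 pos [590.  -17.4 238.8] rot [-89.77   0.13 -71.97] w 15.9 F [-0.1 -0.3 -0.6] j [-9. 19. 90.  0. 70. 63.]
(577.8, -225.5, 235) units [ 3.88  0.06 -1.52] mm 208
```

Emit:
{"name": "jog_arm", "arguments": {"translation": [[0.9,0,-0.35],[1.8,0,-0.7],[2.7,0,-1.06],[3.5,0,-1.37],[3.88,0.06,-1.52]], "roll": [0,0,0,0,0], "fingers": [10,10,10,10,10]}}

```text
time_s: 11.95
eef_pos: [577.5, -227.6, 234.4]
tool_rot: [-89.8, 0.1, -72.1]
wrist_force: [-1.2, 1.0, -1.9]
grip_width: 16.1
```

```bash
python3 -c "
from h import *
go((577.8,-225.5,235),(577.8,-225.5,123.5))
p,d,i=wcam('w8')
print(proj([(577.8,-225.5,3)],i))"
```

```text
t 11.95 pos [ 577.5 -227.6  234.4] rot [-89.79   0.13 -72.1 ] w 16.1 F [-1.2  1.  -1.9] j [-28.  22.  87.   0.  71.  44.]
(577.8, -225.5, 235) units [-0.04 -0.01  0.02] mm 2
(577.8, -225.5, 123.5) units [-0.03  2.22  0.01] mm 111
[[322.41714595 212.52039344]]
```

View pics/w8.png

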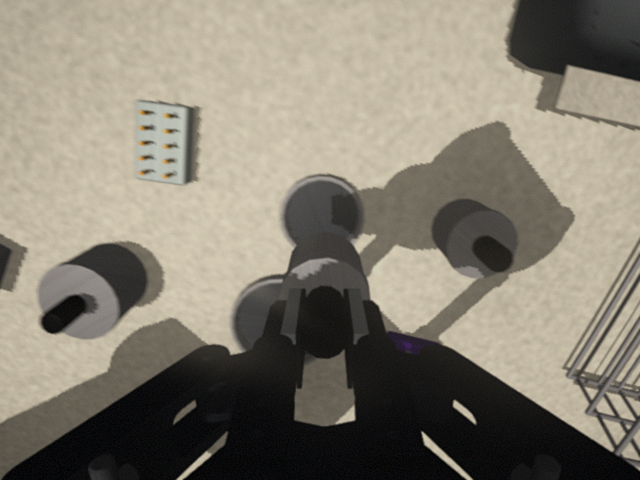

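The small dish is centred at (322,212), on the prediction. Lowering.

Emit:
{"name": "jog_arm", "arguments": {"translation": [[-0.03,0.6,0.01],[-0.03,1.2,0.01],[-0.03,1.7,0.01],[-0.03,2.0,0.01],[-0.03,2.1,0.01]], "roll": [0,0,0,0,0], "fingers": [10,10,10,10,10]}}

```text
time_s: 12.62
eef_pos: [577.3, -226.3, 127.9]
tool_rot: [-89.9, 0.2, -72.1]
wrist_force: [-0.0, 0.6, -0.4]
grip_width: 16.2
```

```bash
python3 -c "
from h import *
go((577.8,-225.5,123.5))"
```

```text
t 12.625 pos [ 577.3 -226.3  127.9] rot [-89.93   0.15 -72.07] w 16.2 F [-0.   0.6 -0.4] j [-28.  28.  95.   0.  58.  44.]
(577.8, -225.5, 123.5) units [-0.01  0.09  0.01] mm 4
```

Emit:
{"name": "jog_arm", "arguments": {"translation": [[0,0.04,0],[0,0.07,0],[0,0.08,0],[0,0.08,0]], "roll": [0,0,0,0], "fingers": [10,10,10,10]}}

```text
time_s: 13.12
eef_pos: [577.5, -226.4, 124.3]
tool_rot: [-89.9, 0.1, -72.1]
wrist_force: [0.4, 0.7, -1.6]
grip_width: 15.8
```

Emit:
{"name": "jog_arm", "arguments": {"translation": [[0,0.015,0],[0,0.015,0]], "roll": [0,0], "fingers": [10,10]}}

```text
time_s: 13.38
eef_pos: [577.6, -226.6, 123.8]
tool_rot: [-89.9, 0.1, -72.1]
wrist_force: [0.5, -0.4, 0.0]
grip_width: 16.0
```

Emit:
{"name": "jog_arm", "arguments": {"translation": [[0,0.02,0],[0,0.02,0]], "roll": [0,0], "fingers": [10,10]}}

```text
time_s: 13.62
eef_pos: [577.7, -226.5, 123.7]
tool_rot: [-89.8, 0.1, -72.1]
wrist_force: [-1.2, 0.9, 5.3]
grip_width: 16.2
```

Emit:
{"name": "jog_arm", "arguments": {"translation": [[0,0,0],[0,0,0],[0,0,0],[0,0,0],[0,0,0]], "roll": [0,0,0,0,0], "fingers": [20,24,35,50,60]}}

```text
time_s: 14.25
eef_pos: [577.7, -226.5, 123.6]
tool_rot: [-89.8, 0.1, -72.1]
wrist_force: [-0.1, 1.0, 0.3]
grip_width: 59.8
```

Emit:
{"name": "jog_arm", "arguments": {"translation": [[0,-0.6,0],[0,-1.2,0],[0,-1.8,0],[0,-2.0,0]], "roll": [0,0,0,0], "fingers": [60,60,60,60]}}

```text
time_s: 14.75
eef_pos: [578.3, -227.1, 225.6]
tool_rot: [-89.7, -0.1, -72.1]
wrist_force: [-0.5, -0.6, 0.1]
grip_width: 59.8
```

```bash
python3 -c "
from h import *
go((602.7,-341.4,226))
p,d,i=wcam('w9')
print(proj([(577.8,-225.5,3),(577.8,-225.5,75),(602.7,-341.4,78)],i))"
```

```text
t 14.75 pos [ 578.3 -227.1  225.6] rot [-8.970e+01 -7.000e-02 -7.208e+01] w 59.8 F [-0.5 -0.6  0.1] j [-28.  23.  88.   0.  70.  44.]
(602.7, -341.4, 226) units [ 2.33 -0.01 -0.24] mm 117
[[321.62834417 216.69774567]
 [321.1321819  245.89072978]
 [505.37027305 264.83466053]]
```

View pics/w9.png

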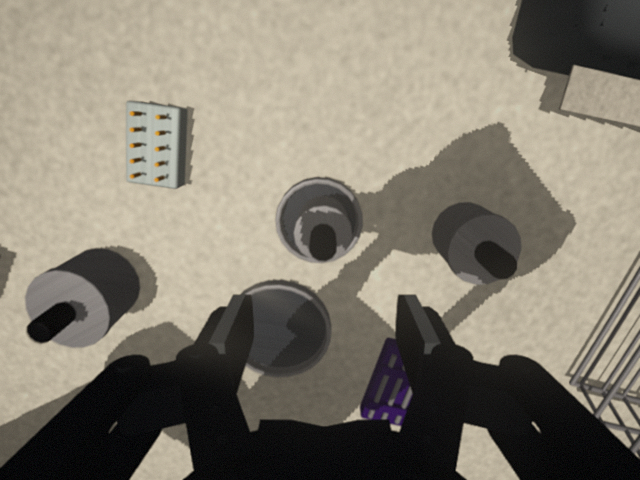

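The small pot is in its dish at (320,218). The medium pot's knob top is at (503,265), matching the prediction, so I'll go to it.

Emit:
{"name": "jog_arm", "arguments": {"translation": [[0.8,0,-0.1],[1.6,0,-0.2],[2.2,0,-0.24],[2.33,0,-0.24],[2.33,0,-0.24]], "roll": [0,0,0,0,0], "fingers": [60,60,60,60,60]}}

```text
time_s: 15.42
eef_pos: [602.2, -341.1, 224.5]
tool_rot: [-89.8, 0.1, -72.1]
wrist_force: [0.0, 0.5, 0.1]
grip_width: 60.0
```

```bash
python3 -c "
from h import *
go((602.7,-341.4,126.5))
p,d,i=wcam('w10')
print(proj([(602.7,-341.4,78),(602.7,-341.4,48)],i))"
```

```text
t 15.425 pos [ 602.2 -341.1  224.5] rot [-8.976e+01  7.000e-02 -7.211e+01] w 60.0 F [0.  0.5 0.1] j [-35.  28.  78.   0.  74.  37.]
(602.7, -341.4, 126.5) units [ 0.01  1.96 -0.  ] mm 98
[[325.11720999 247.23690222]
 [325.02770231 232.80600298]]
```

View pics/w10.png

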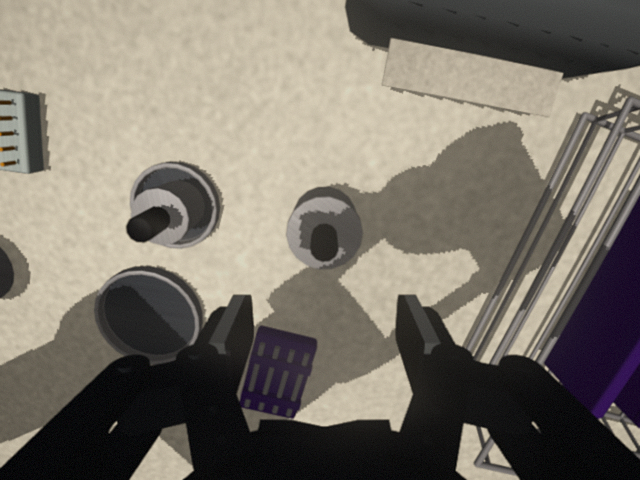

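Emit:
{"name": "jog_arm", "arguments": {"translation": [[0,0.6,0.02],[0,1.2,0.02],[0,1.7,0.03],[0,1.96,0.03],[0,1.96,0.03]], "roll": [0,0,0,0,0], "fingers": [60,60,60,60,60]}}

```text
time_s: 16.1
eef_pos: [603.6, -338.7, 126.3]
tool_rot: [-89.8, 0.2, -72.0]
wrist_force: [-0.5, -0.5, -0.8]
grip_width: 60.1
```

```bash
python3 -c "
from h import *
go((602.7,-341.4,126.5))"
```

```text
t 16.1 pos [ 603.6 -338.7  126.3] rot [-89.81   0.16 -72.03] w 60.1 F [-0.5 -0.5 -0.8] j [-35.  33.  84.   0.  63.  37.]
(602.7, -341.4, 126.5) units [ 0.05 -0.   -0.03] mm 3
```

Emit:
{"name": "jog_arm", "arguments": {"translation": [[0.04,0,-0.03],[0.04,0,-0.03],[0.04,0,-0.03],[0.04,0,-0.03],[0.04,0,-0.03]], "roll": [0,0,0,0,0], "fingers": [50,35,24,12,10]}}

```text
time_s: 16.73
eef_pos: [603.0, -341.1, 127.1]
tool_rot: [-89.8, 0.1, -72.0]
wrist_force: [-0.0, 1.0, 4.4]
grip_width: 15.7
```

Emit:
{"name": "jog_arm", "arguments": {"translation": [[0,0,0],[0,0,0],[0,-0.1,0],[0,-0.6,0],[0,-1.2,0]], "roll": [0,0,0,0,0], "fingers": [10,10,10,10,10]}}

```text
time_s: 17.35
eef_pos: [602.3, -341.1, 186.4]
tool_rot: [-89.9, 0.3, -72.0]
wrist_force: [-1.2, -0.3, -0.7]
grip_width: 15.9
```

```bash
python3 -c "
from h import *
go((592.5,348,250))
p,d,i=wcam('w11')"
```

```text
t 17.35 pos [ 602.3 -341.1  186.4] rot [-89.88   0.25 -72.03] w 15.9 F [-1.2 -0.3 -0.7] j [-35.  30.  80.   0.  70.  37.]
(592.5, 348, 250) units [-13.17  -1.21   4.07] mm 692
```

View pics/w11.png

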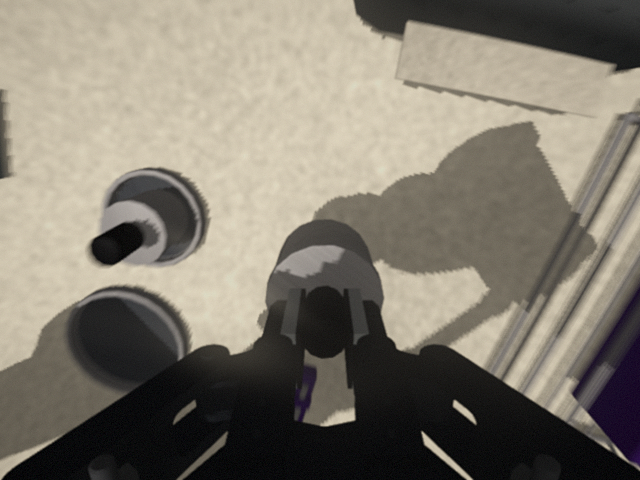

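Emit:
{"name": "jog_arm", "arguments": {"translation": [[-0.5,-0.7,0.15],[-1.3,-1.21,0.4],[-2.2,-1.21,0.68],[-3.1,-1.21,0.96],[-4.1,-1.21,1.27]], "roll": [0,0,0,0,0], "fingers": [10,10,10,10,10]}}

```text
time_s: 18.02
eef_pos: [600.6, -126.5, 251.4]
tool_rot: [-89.6, -0.2, -72.1]
wrist_force: [0.6, 0.1, -1.3]
grip_width: 16.4
```

Emit:
{"name": "jog_arm", "arguments": {"translation": [[-1.0,0,0.31],[-2.0,0,0.62],[-3.0,0,0.93],[-4.0,0,1.24],[-5.0,0,1.55]], "roll": [0,0,0,0,0], "fingers": [10,10,10,10,10]}}

```text
time_s: 18.65
eef_pos: [597.1, 136.8, 250.6]
tool_rot: [-89.6, -0.2, -72.1]
wrist_force: [1.3, 0.0, -2.1]
grip_width: 15.7
```

```bash
python3 -c "
from h import *
go((592.5,348,250))"
```

```text
t 18.65 pos [597.1 136.8 250.6] rot [-89.62  -0.16 -72.07] w 15.7 F [ 1.3  0.  -2.1] j [ 6. 21. 87. -0. 72. 79.]
(592.5, 348, 250) units [-4.05  0.01  1.21] mm 211
```

Emit:
{"name": "jog_arm", "arguments": {"translation": [[-0.95,0,0.28],[-1.9,0,0.57],[-2.8,0,0.84],[-3.6,0,1.08],[-4.05,0,1.21]], "roll": [0,0,0,0,0], "fingers": [10,10,10,10,10]}}

```text
time_s: 19.27
eef_pos: [591.8, 350.0, 249.4]
tool_rot: [-89.7, -0.2, -72.0]
wrist_force: [0.5, -0.1, -1.6]
grip_width: 16.0
```

```bash
python3 -c "
from h import *
go((592.5,348,130))
p,d,i=wcam('w12')
print(proj([(592.5,348,3)],i))"
```

```text
t 19.275 pos [591.8 350.  249.4] rot [-89.67  -0.16 -71.97] w 16.0 F [ 0.5 -0.1 -1.6] j [25. 27. 76. -0. 76. 97.]
(592.5, 348, 130) units [ 0.04  2.39 -0.01] mm 119
[[325.68213543 209.875147  ]]
```

View pics/w12.png

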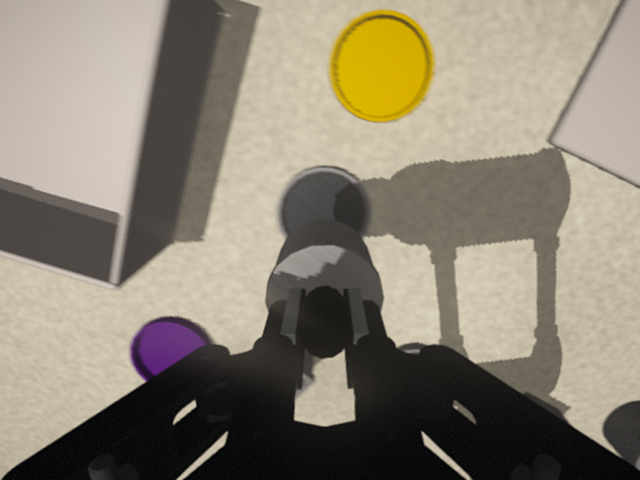

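Run:
```python
from h import *
p,d,i=pickle.load(open("top.pkl","rb"))
for v in (200,228,240):
  for u in range(150,182,3):
    z=d[v,u]
    if z==0: continue
    q=cv2.undistortPoints(np.float64([[[u,v]]]),i["mtx"],i["distortion"])[0,0]
    X=i["R"].T@(np.array([q[0],q[1],1])*z-i["t"]);print(v,u,X.round(0),end=' ')
  print()
```

```text
200 150 [659. 516.   3.] 200 153 [634. 475.  95.] 200 156 [636. 470.  88.] 200 159 [642. 468.  70.] 200 162 [651. 470.  39.] 200 165 [659. 470.  15.] 200 168 [663. 465.   3.] 200 171 [664. 459.  -2.] 200 174 [664. 449.   0.] 200 177 [666. 442.  -4.] 200 180 [666. 432.   1.] 
228 150 [558. 469. 103.] 228 153 [562. 467.  85.] 228 156 [569. 468.  59.] 228 159 [576. 470.  30.] 228 162 [582. 470.   5.] 228 165 [583. 462.   2.] 228 168 [584. 455.  -0.] 228 171 [585. 446.   1.] 228 174 [586. 438.  -2.] 228 177 [585. 428.   6.] 228 180 [586. 420.   4.] 
240 150 [530. 470.  86.] 240 153 [537. 472.  57.] 240 156 [540. 468.  44.] 240 159 [547. 472.   9.] 240 162 [549. 465.   3.] 240 165 [550. 457.   4.] 240 168 [552. 451.  -4.] 240 171 [551. 440.   3.] 240 174 [552. 432.   4.] 240 177 [552. 424.   5.] 240 180 [555. 418.  -4.]
```

Emit:
{"name": "jog_arm", "arguments": {"translation": [[0.02,0.6,0],[0.03,1.2,0],[0.03,1.8,0],[0.03,2.1,0],[0.03,2.25,0]], "roll": [0,0,0,0,0], "fingers": [10,10,10,10,10]}}

```text
time_s: 19.95
eef_pos: [593.0, 350.4, 136.2]
tool_rot: [-89.7, -0.0, -72.0]
wrist_force: [-0.2, -0.4, -0.3]
grip_width: 16.3
```

```bash
python3 -c "
from h import *
go((592.5,348,130))"
```

```text
t 19.95 pos [593.  350.4 136.2] rot [-8.966e+01 -2.000e-02 -7.197e+01] w 16.3 F [-0.2 -0.4 -0.3] j [25. 32. 85. -0. 63. 97.]
(592.5, 348, 130) units [ 0.04  0.12 -0.03] mm 7
```

Bin wall is at y≈468, well clear. Lowering the last few mm.

Emit:
{"name": "jog_arm", "arguments": {"translation": [[0.04,0.04,-0.03],[0.04,0.08,-0.03],[0.04,0.11,-0.03],[0.04,0.11,-0.03]], "roll": [0,0,0,0], "fingers": [10,10,10,10]}}

```text
time_s: 20.45
eef_pos: [592.4, 348.1, 131.1]
tool_rot: [-89.6, -0.0, -72.0]
wrist_force: [-0.6, -0.0, -1.4]
grip_width: 16.0
```

Emit:
{"name": "jog_arm", "arguments": {"translation": [[0,0.02,0],[0,0.02,0]], "roll": [0,0], "fingers": [10,10]}}

```text
time_s: 20.7
eef_pos: [592.4, 348.2, 130.2]
tool_rot: [-89.6, -0.0, -72.0]
wrist_force: [-0.6, 0.7, -2.0]
grip_width: 16.0
```

Emit:
{"name": "jog_arm", "arguments": {"translation": [[0,0.015,0],[0,0.015,0]], "roll": [0,0], "fingers": [10,10]}}

```text
time_s: 20.95
eef_pos: [592.5, 348.3, 130.1]
tool_rot: [-89.6, -0.0, -72.0]
wrist_force: [-0.9, 0.2, 2.7]
grip_width: 15.9
```

Emit:
{"name": "jog_arm", "arguments": {"translation": [[0,0.01,0],[0,0.01,0]], "roll": [0,0], "fingers": [10,10]}}

```text
time_s: 21.2
eef_pos: [592.5, 348.4, 130.0]
tool_rot: [-89.6, -0.0, -71.9]
wrist_force: [-0.8, 0.0, 3.3]
grip_width: 15.8
```

Seated. Releasing and rising.

Emit:
{"name": "jog_arm", "arguments": {"translation": [[0,0,0],[0,0,0],[0,0,0],[0,0,0],[0,0,0]], "roll": [0,0,0,0,0], "fingers": [20,24,35,50,60]}}

```text
time_s: 21.82
eef_pos: [592.5, 348.3, 129.9]
tool_rot: [-89.6, -0.0, -71.9]
wrist_force: [0.2, 0.5, 0.6]
grip_width: 59.9
```

Emit:
{"name": "jog_arm", "arguments": {"translation": [[0,-0.6,0],[0,-1.2,0],[0,-1.8,0],[0,-2.2,0],[0,-2.2,0]], "roll": [0,0,0,0,0], "fingers": [60,60,60,60,60]}}

```text
time_s: 22.45
eef_pos: [592.5, 348.5, 242.0]
tool_rot: [-89.3, 0.0, -71.9]
wrist_force: [-0.6, 0.5, 0.1]
grip_width: 60.1
```

```bash
python3 -c "
from h import *
go((464.9,-61.6,240))
p,d,i=wcam('w13')
print(proj([(592.5,348,3),(592.5,348,81)],i))"
```

```text
t 22.45 pos [592.5 348.5 242. ] rot [-8.931e+01  2.000e-02 -7.195e+01] w 60.1 F [-0.6  0.5  0.1] j [25. 27. 77. -0. 75. 97.]
(464.9, -61.6, 240) units [ 7.01 -0.02 -4.97] mm 429
[[324.65234852 213.83369482]
 [324.87019815 242.47040731]]
```

View pics/w13.png

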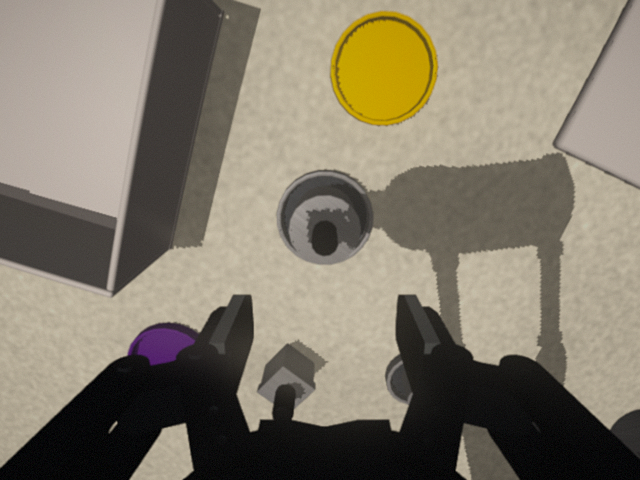

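The medium pot stands in its dish, centred at (324,216). Last is the large pot.

Emit:
{"name": "jog_arm", "arguments": {"translation": [[0.7,0,-0.5],[1.4,0,-1.0],[2.1,0,-1.5],[2.8,0,-2.0],[3.5,0,-2.48]], "roll": [0,0,0,0,0], "fingers": [60,60,60,60,60]}}

```text
time_s: 23.12
eef_pos: [526.8, 142.0, 237.6]
tool_rot: [-89.6, 0.0, -71.9]
wrist_force: [0.3, -0.6, 0.1]
grip_width: 60.0
```

Emit:
{"name": "jog_arm", "arguments": {"translation": [[0.8,0,-0.57],[1.6,0,-1.14],[2.4,0,-1.7],[3.2,0,-2.27],[3.5,0,-2.48]], "roll": [0,0,0,0,0], "fingers": [60,60,60,60,60]}}

```text
time_s: 23.75
eef_pos: [461.5, -64.7, 235.5]
tool_rot: [-89.8, 0.1, -72.1]
wrist_force: [1.3, 0.6, -0.1]
grip_width: 59.8
```

```bash
python3 -c "
from h import *
go((464.9,-61.6,132.5))
p,d,i=wcam('w14')
print(proj([(464.9,-61.6,84),(464.9,-61.6,54)],i))"
```

```text
t 23.75 pos [461.5 -64.7 235.5] rot [-8.981e+01  7.000e-02 -7.208e+01] w 59.8 F [ 1.3  0.6 -0.1] j [-17.   9. 105.   0.  65.  55.]
(464.9, -61.6, 132.5) units [-0.04  2.06  0.08] mm 103
[[321.3563275  238.68813158]
 [321.68057635 225.34981937]]
```

View pics/w14.png

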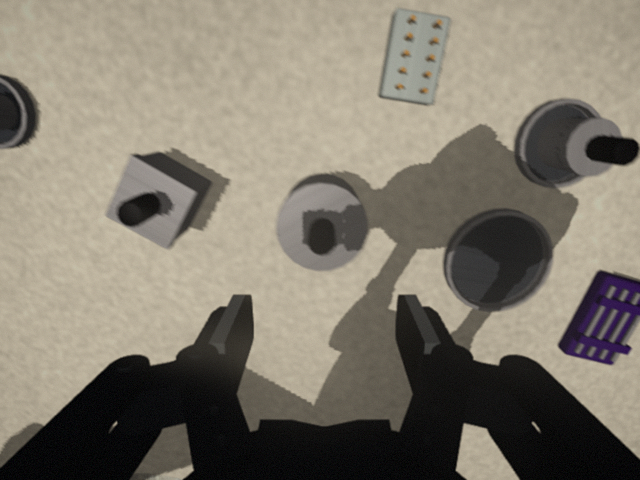

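Emit:
{"name": "jog_arm", "arguments": {"translation": [[-0.04,0.6,0.08],[-0.04,1.2,0.08],[-0.04,1.8,0.08],[-0.04,2.06,0.09],[-0.04,2.06,0.09]], "roll": [0,0,0,0,0], "fingers": [60,60,60,60,60]}}

```text
time_s: 24.42
eef_pos: [464.7, -61.9, 131.5]
tool_rot: [-90.0, 0.1, -72.1]
wrist_force: [-0.5, 0.4, -0.1]
grip_width: 60.1
```

```bash
python3 -c "
from h import *
go((464.9,-61.6,132.5))"
```

```text
t 24.425 pos [464.7 -61.9 131.5] rot [-89.98   0.09 -72.06] w 60.1 F [-0.5  0.4 -0.1] j [-16.  17. 113.   0.  50.  56.]
(464.9, -61.6, 132.5) units [-0.   -0.02  0.  ] mm 1
```

Emit:
{"name": "jog_arm", "arguments": {"translation": [[0,-0.02,0],[0,-0.02,0],[0,-0.02,0],[0,-0.02,0],[0,-0.02,0]], "roll": [0,0,0,0,0], "fingers": [45,30,20,10,10]}}

```text
time_s: 25.05
eef_pos: [465.0, -61.7, 133.1]
tool_rot: [-89.9, 0.1, -72.1]
wrist_force: [-0.3, 3.0, 5.0]
grip_width: 16.3
```

Emit:
{"name": "jog_arm", "arguments": {"translation": [[0,0,0],[0,0,0],[0,-0.1,0],[0,-0.6,0],[0,-1.2,0]], "roll": [0,0,0,0,0], "fingers": [10,10,10,10,10]}}

```text
time_s: 25.68
eef_pos: [464.3, -61.9, 193.1]
tool_rot: [-90.1, 0.1, -72.1]
wrist_force: [0.7, 0.6, -1.7]
grip_width: 16.0
```

```bash
python3 -c "
from h import *
go((469.5,-220,200))
p,d,i=wcam('w15')"
```

```text
t 25.675 pos [464.3 -61.9 193.1] rot [-90.05   0.15 -72.08] w 16.0 F [ 0.7  0.6 -1.7] j [-16.  12. 109.   0.  59.  56.]
(469.5, -220, 200) units [ 3.04 -0.15 -0.87] mm 158
```

View pics/w15.png

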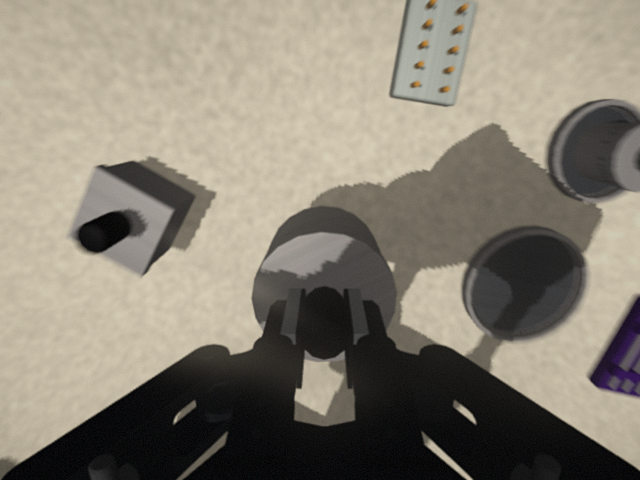

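Emit:
{"name": "jog_arm", "arguments": {"translation": [[0.6,-0.15,-0.17],[1.3,-0.15,-0.37],[2.1,-0.15,-0.6],[2.8,-0.15,-0.8],[3.04,-0.15,-0.87]], "roll": [0,0,0,0,0], "fingers": [10,10,10,10,10]}}

```text
time_s: 26.35
eef_pos: [471.8, -222.4, 204.0]
tool_rot: [-89.7, -0.1, -72.2]
wrist_force: [0.1, 0.5, -2.0]
grip_width: 15.6
```

```bash
python3 -c "
from h import *
go((469.5,-220,136))
p,d,i=wcam('w16')
print(proj([(469.5,-220,3)],i))"
```

```text
t 26.35 pos [ 471.8 -222.4  204. ] rot [-89.68  -0.13 -72.19] w 15.6 F [ 0.1  0.5 -2. ] j [-33.  16. 102.   0.  62.  39.]
(469.5, -220, 136) units [-0.06  1.36 -0.04] mm 68
[[319.47227497 225.96465052]]
```

View pics/w16.png

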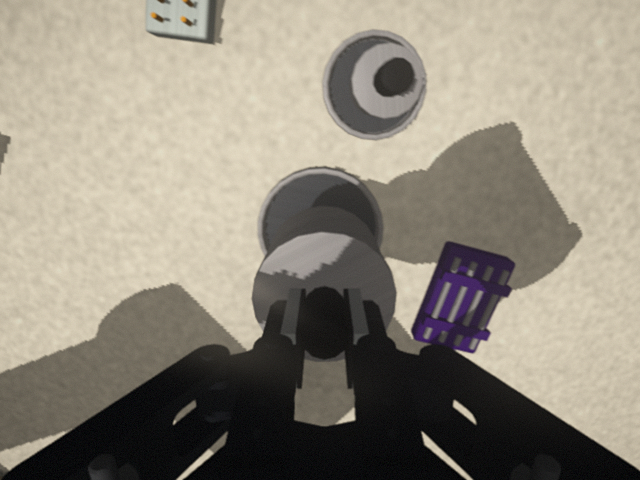

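The large dish spans x 258–383, so its centre is about 320 against a predicted 319. Lowering.

Emit:
{"name": "jog_arm", "arguments": {"translation": [[-0.06,0.3,-0.04],[-0.06,0.7,-0.04],[-0.06,1.0,-0.04],[-0.06,1.15,-0.04],[-0.06,1.22,-0.04]], "roll": [0,0,0,0,0], "fingers": [10,10,10,10,10]}}

```text
time_s: 27.02
eef_pos: [469.5, -220.4, 142.6]
tool_rot: [-89.7, -0.2, -72.2]
wrist_force: [0.9, -0.2, -1.0]
grip_width: 16.0
```

```bash
python3 -c "
from h import *
go((469.5,-220,136))"
```

```text
t 27.025 pos [ 469.5 -220.4  142.6] rot [-89.71  -0.15 -72.15] w 16.0 F [ 0.9 -0.2 -1. ] j [-33.  19. 107.   0.  54.  39.]
(469.5, -220, 136) units [-0.01  0.13  0.  ] mm 7
```

Emit:
{"name": "jog_arm", "arguments": {"translation": [[0,0.04,0],[0,0.08,0],[0,0.11,0],[0,0.11,0]], "roll": [0,0,0,0], "fingers": [10,10,10,10]}}

```text
time_s: 27.52
eef_pos: [469.6, -220.4, 137.2]
tool_rot: [-89.7, -0.2, -72.2]
wrist_force: [-0.5, 0.1, -1.8]
grip_width: 15.7
```

Emit:
{"name": "jog_arm", "arguments": {"translation": [[0,0.02,0],[0,0.02,0]], "roll": [0,0], "fingers": [10,10]}}

```text
time_s: 27.78
eef_pos: [469.6, -220.5, 136.2]
tool_rot: [-89.7, -0.2, -72.2]
wrist_force: [-0.4, -0.2, -1.6]
grip_width: 16.1
```

Emit:
{"name": "jog_arm", "arguments": {"translation": [[0,0.015,0],[0,0.015,0]], "roll": [0,0], "fingers": [10,10]}}

```text
time_s: 28.02
eef_pos: [469.8, -220.4, 136.1]
tool_rot: [-89.7, -0.2, -72.2]
wrist_force: [-1.8, 1.7, 4.7]
grip_width: 16.0
```

Emit:
{"name": "jog_arm", "arguments": {"translation": [[0,0.01,0],[0,0.01,0]], "roll": [0,0], "fingers": [10,10]}}

```text
time_s: 28.28
eef_pos: [469.8, -220.3, 136.0]
tool_rot: [-89.7, -0.2, -72.2]
wrist_force: [-0.9, 1.7, 6.2]
grip_width: 16.0
```

Seated. Releasing, rising, then moving aside for a clear top view.

Emit:
{"name": "jog_arm", "arguments": {"translation": [[0,0,0],[0,0,0],[0,0,0],[0,0,0],[0,0,0]], "roll": [0,0,0,0,0], "fingers": [20,24,35,50,60]}}

```text
time_s: 28.9
eef_pos: [469.8, -220.3, 136.0]
tool_rot: [-89.7, -0.2, -72.2]
wrist_force: [-0.2, -0.4, -0.1]
grip_width: 59.8
```

Emit:
{"name": "jog_arm", "arguments": {"translation": [[0,-0.6,0],[0,-1.2,0],[0,-1.8,0],[0,-2.4,0],[0,-3.0,0]], "roll": [0,0,0,0,0], "fingers": [60,60,60,60,60]}}

```text
time_s: 29.52
eef_pos: [468.7, -220.1, 286.9]
tool_rot: [-89.7, -0.2, -72.2]
wrist_force: [0.2, -0.8, -1.1]
grip_width: 60.1
```

Emit:
{"name": "jog_arm", "arguments": {"translation": [[0.5,0,-0.6],[1.0,0,-1.2],[1.6,0,-1.8],[2.2,0,-2.4],[2.8,0,-3.0]], "roll": [0,0,0,0,0], "fingers": [60,60,60,60,60]}}

```text
time_s: 30.15
eef_pos: [368.0, -400.4, 286.5]
tool_rot: [-89.6, -0.2, -72.2]
wrist_force: [0.9, -0.6, 0.4]
grip_width: 60.2
```

Emit:
{"name": "jog_arm", "arguments": {"translation": [[0.6,0,-0.6],[1.2,0,-1.2],[1.8,0,-1.8],[2.4,0,-2.4],[2.4,0,-2.4]], "roll": [0,0,0,0,0], "fingers": [60,60,60,60,60]}}

```text
time_s: 30.78
eef_pos: [288.9, -553.9, 285.4]
tool_rot: [-89.7, -0.2, -72.4]
wrist_force: [0.6, -0.3, -0.4]
grip_width: 60.1
```

Run:
```python
from h import *
from rig import *
go()
P={}
for n in("top","side"):
    p,d=camera(n);i=camera_info(n);P[n]=p
    D=dict(tiny=(464.3,211.4,3),small=(577.8,-225.5,3),medium=(592.5,348,3),large=(469.5,-220,3),sqa=(437.6,333.4,55),sqb=(442,62.2,61))
    print(n,{k:proj([D[k]],i)[0].round(0) for k in D})
    cv2.imwrite(f"pics/{n}1.png",p[:,:,::-1])
p=P["top"]
cv2.imwrite("pics/fin.png",np.concatenate([cv2.resize(p[205:315,180:320],None,fx=4,fy=4)[:290*1+150],],0)[:,:,::-1])
cv2.imwrite("pics/fin2.png",np.concatenate([cv2.resize(p[215:305,130:310],None,fx=4,fy=4),cv2.resize(p[215:305,300:480],None,fx=4,fy=4)],0)[:,:,::-1])
```

```text
t 30.775 pos [ 288.9 -553.9  285.4] rot [-89.69  -0.22 -72.35] w 60.1 F [ 0.6 -0.3 -0.4] j [-69.  21.  82.   0.  77.   3.]
top {'tiny': array([251., 279.]), 'small': array([419., 250.]), 'medium': array([206., 228.]), 'large': array([415., 290.]), 'sqa': array([200., 282.]), 'sqb': array([307., 289.])}
side {'tiny': array([307., 338.]), 'small': array([376., 193.]), 'medium': array([210., 353.]), 'large': array([413., 212.]), 'sqa': array([277., 378.]), 'sqb': array([361., 276.])}
```

View pics/fin2.png

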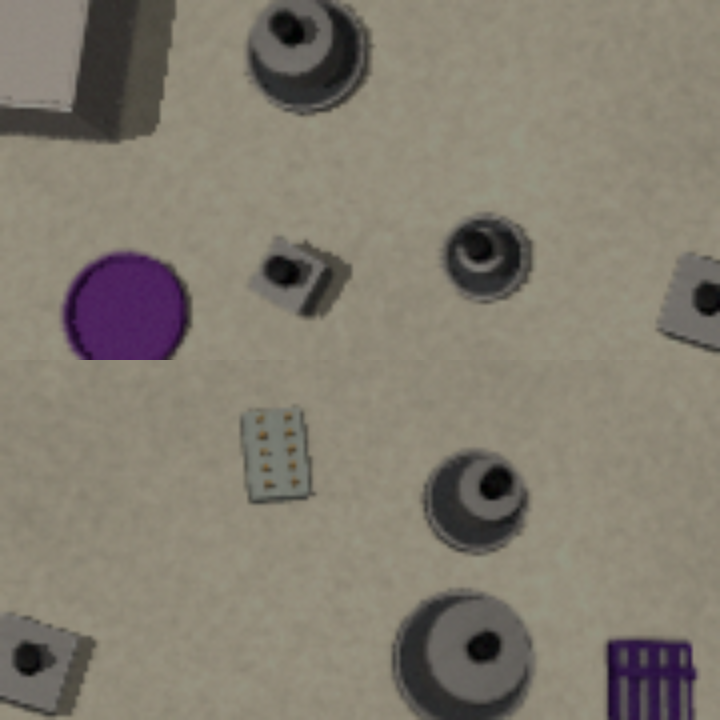

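View pics/side1.png

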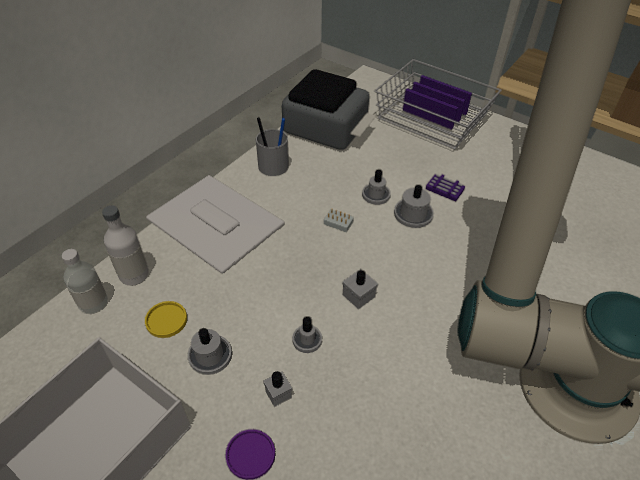

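All four pots stand upright in their own dishes: in the side view, tiny is at (307,334), small (376,188), medium (208,350) and large (414,207). The square pots haven't moved, at (277,387) and (360,287).

```bash
python3 -c "
from rig import *
print(finish_job())"
```

```text
the job is handed in; nothing more can be done
None
```

All four round pots are in the dishes of their own size, moved in order from tiny to large, and I handed the job in at about 31 s of the 112 s allowed.

- **Handling:** I held each pot upright by its knob. I lowered it until the upward wrist force rose to about 3–7 N, then opened the gripper.
- **Last checks:** The final top and side pictures show every pot upright inside its dish rim. The square pots, look-alikes and everything else are in their original places, and the arm is clear. I saw no contact besides gripping and setting down.
- **Disagreements:** The top and side cameras differed by 3–5 mm on the pot positions. I used the top camera's values, which the wrist views confirmed. The gripper read about 16 mm on the 18 mm knobs, but the grasps held.

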